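# Reload the thread stand from the back of the spool rail

## Robot

A 6-joint arm with a two-finger parallel gripper is mounted at the origin on a cart in front of the work surface, level with it; the furniture and walls round the work are solid. World frame = base frame: x ahead of the robot, y to its left, z up, the work surface at z = 0. Lengths are in m, angles in rad, forces in N, time in s.
With the tool pointing down it reaches from about 0.4 to 0.825 m from the base axis. Payload 7 kg.
Tool frame: the origin (TCP) lies at the centre of the arm's flange, where the gripper is bolted on; the fingertips stand 178 mm ahead of it and the grasp point (between the pads) lies 159 mm ahead of it; z points along the fingers, y is the direction in which the jaws open and shut (so a half turn about z gives the same grasp; the last joint's range is limited). The gripper opens to 88 mm and grips with 3 to 60 N. Pads are 19 mm wide; open, the fingers measure 130 mm over their backs; the gripper's body (78 mm by 193 mm) begins 47 mm behind the grasp point.
Start: joints at [-1.016, 0.359, 0.012, 0, -1.224, -0.288], TCP at [0.178, -0.651, 0.405] pointing down, gripper open.
Joint ranges: [-3.07, 3.07], [-1.43, 2.12], [-1.02, 1.25], [-3.03, 1.67], [-3.05, -0], [-3.03, 3.03]. Speed limits (rad/s): [2.39, 2.39, 3.01, 3.14, 3.14, 3.14].

## Interface

Orientations are given as [roll, pitch, yaw] about the fixed x, y, z axes, in that order (R = Rz(yaw) Ry(pitch) Rx(roll)).
In Python, from station import * gives the robot as it stands.
- The arm moves only by the tool send_rows, never from a script. Its argument "motion" is a list of rows, each an object with "offset": the shift along the tool's x, y, z in cm, a list of three; "turn": the turn about the tool's z in degrees. In form: [{"offset": [x, y, z], "turn": turn}, ...]. A call has 1 to 8 rows; each row is the pose to reach, as a shift and turn from the pose commanded when the call began, along the tool's axes at that moment; what a row does not reach only later rows make up. A row lasts 1/10 s, in which the tool goes at most 50 mm and 8.59 degrees, less where a joint would pass 70% of its speed; a pose out of reach is approached as far as the arm can. A call with a gripper value outside its range is refused whole. "hand" is the opening, from -1 (shut) to 1 (fully open), set as the call begins (left out, the last holds). The fingers move at their own pace and stop on an object; "squeeze" is the grip in N (left out, the last holds). Time passes only in rows, so rows that repeat a pose let the fingers close. It gives the time, the measured TCP pose, the force and the opening at its end, in the units of the state.
- get_state(): the state, without advancing time (a new reading comes with each control period).
- grab_frame(name): name is "scene" or "top"; returns a dict with "frame" (400x640x3 uint8, blue, green, red), "range_z" (400x640 float32, m along the optical axis (not along the pixel's ray), 0 where there is no reading), "vertical_fov" (degrees; the focal length in pixels is half the picture's height over the tangent of half this angle, whatever the lens; pixels are square), "cx", "cy" (the principal point, pixels), "cam_to_world" (4x4, takes a point from camera to world coordinates). Camera axes: x right, y up, looking along -z (the intrinsics and any distortion apply to the point x, -y, -z); pixel columns grow to the right and rows downward; lengths in m; the calibration is good to about 2 mm. A picture is of the moment at which its call begins.
- job_done(): hands the job in, once; it reports no verdict.
The state is a dict: "t": time; "q": joint angles; "qd": joint speeds; "joint_efforts": joint torques, N m; "eef_pos": TCP position; "ee_rot": TCP orientation; "force": force on the tool from outside, world axes, zero at the start; "moment": the same for the moment, N m; "width": finger opening in m.
Only numpy, scipy, OpenCV 4.12 (cv2) and the standard library are available. Lean on these libraries where they do the work, as an engineer would, in place of code of your own. Each camera call takes 0.05 s, during which the arm holds its last target. There are 200 camera calls.

## Task

The thread stand has run out: drop its bare spool in the cardboard empties box and fit the green spool on the pin, right down on the felt. The green spool is at the back of the spool rail, where spools only slide in and out at the open end, so first park both the red and the blue spool standing in the grey tray. When the green one is on the pin, slide those two back into the rail, each to the very place it stood, and leave the paste jar and the pin box undisturbed.

Things in the scene. Friction and masses are not known exactly. Their poses are not given: they have to be found in the camera images.
- spool_rail: Beech rail, fixed, 238 x 68 mm. Origin on the table under the middle of its open landing (68 x 92 mm); +x runs along the lane to the closed back. Floor 8 mm up. Lane from x=34 to 192: 52 wide; two aluminium lips (17.5 to 20.5 mm up, 33 apart) hold base flanges down: spools slide (play 2.5 mm each side, 4 mm up) and leave only over the landing. Low lead-in walls. Places at x=58, 112, 166 (+-2).
- red_spool_centre (a point): Spool wound with red thread, 76 mm tall: round wooden base flange 44 mm across and 5 mm thick, above it the thread, 28 mm in diameter up to 65 mm, and the 21 mm core end, labelled in the same colour, on top, 14 mm bore; the point is its centre, 38 mm above its underside, z up along its axis; about 50 g. At the start in the front or the middle place of the rail.
- blue_spool_centre (a point): Spool wound with blue thread, 76 mm tall: round wooden base flange 44 mm across and 5 mm thick, above it the thread, 28 mm in diameter up to 65 mm, and the 21 mm core end, labelled in the same colour, on top, 14 mm bore; the point is its centre, 38 mm above its underside, z up along its axis; about 50 g. At the start in the other of the front and middle places.
- green_spool_centre (a point): Spool wound with green thread, 76 mm tall: round wooden base flange 44 mm across and 5 mm thick, above it the thread, 28 mm in diameter up to 65 mm, and the 21 mm core end, labelled in the same colour, on top, 14 mm bore; the point is its centre, 38 mm above its underside, z up along its axis; about 50 g. At the start in the back place of the rail (x = 166 mm).
- bare_spool_centre (a point): Bare wooden spool without thread, 76 mm tall: round wooden base flange 44 mm across and 5 mm thick, above it the plain shaft, 21 mm in diameter, 14 mm bore; the point is its centre, 38 mm above its underside, z up along its axis; about 30 g. At the start on the pin of the thread stand.
- pin_foot (a point): Thread stand, fixed: dark round foot 92 mm across with a felt disc 38 mm across and an upright steel pin, 7 mm in diameter, round tip, in the middle. The point is the foot of the pin on top of the felt, 16 mm above the table; the pin rises 56 mm above it. A spool seats on the felt, its centre 38 mm above this point.
- park_tray: Shallow grey tray, fixed, 110 (x) x 150 (y) mm, rim 12 mm high, walls and floor 4 mm thick; origin at the centre of its underside on the table, z up.
- empties_box: Open cardboard box, fixed, 120 (x) x 130 (y) mm, 30 mm high, walls and floor 3 mm thick; origin at the centre of its underside on the table, z up.
- jar_centre (a point): White open paste jar, 80 mm across, 72 mm tall, loose, a bystander; the point is its centre, 36 mm up.
- box_centre (a point): Small printed card box for pins, like a large matchbox, 58 x 98 mm, 31 mm tall, loose, a bystander; the point is its centre, 15 mm up.
Mind the look-alikes: they are no part of the job. There is more than one size of the part that bears blue_spool_centre; the job needs the larger. Leave any pink or yellow look-alike of the part that bears pin_foot alone.

How it is judged:
On the way, in this order (a step that is already met when the one before it is completed fails the run):
1. the red and the blue spool both stand released in the grey tray (x of red_spool_centre in the frame of park_tray between -0.05 and 0.05 m and y of red_spool_centre in the frame of park_tray between -0.07 and 0.07 m and z of red_spool_centre in the frame of park_tray between 0.034 and 0.05 m and angle between each of red_spool_centre, blue_spool_centre's own z axis and vertical below 0.15 rad and linear speed of each of red_spool, blue_spool below 0.02 m/s and contact force between each of red_spool, blue_spool and the fingers below 0.05 N and x of blue_spool_centre in the frame of park_tray between -0.05 and 0.05 m and y of blue_spool_centre in the frame of park_tray between -0.07 and 0.07 m and z of blue_spool_centre in the frame of park_tray between 0.034 and 0.05 m), for 0.2 s.
2. the green spool is seated on the pin, down on the felt (horizontal distance between green_spool_centre and pin_foot below 0.006 m and z of green_spool_centre in the frame of pin_foot between 0.032 and 0.044 m and angle between green_spool_centre's own z axis and vertical below 0.15 rad), for 0.2 s.
At the end, for the whole second after the job is handed in: The green spool sits upright on the pin, down on the felt (within 6 mm), the bare spool lies or stands in the cardboard box, the red and the blue spool stand upright in the rail, each within 15 mm of where it stood at the start; all released and at rest (all of step 2 and linear speed of each of green_spool, red_spool, blue_spool, bare_spool below 0.02 m/s and contact force between each of green_spool, red_spool, blue_spool, bare_spool and the fingers below 0.05 N and distance of each of red_spool_centre, blue_spool_centre from where it was at the start of the episode below 0.015 m and angle between each of red_spool_centre, blue_spool_centre's own z axis and vertical below 0.15 rad and x of bare_spool_centre in the frame of empties_box between -0.058 and 0.058 m and y of bare_spool_centre in the frame of empties_box between -0.063 and 0.063 m and z of bare_spool_centre in the frame of empties_box between 0.008 and 0.055 m); the robot touches nothing.
It fails at once if the paste jar is pushed more than 25 mm or knocked over (distance of jar_centre from where it was at the start of the episode above 0.025 m or angle between jar_centre's own z axis and vertical above 0.3 rad).
It fails at once if the pin box is pushed more than 25 mm or knocked over (distance of box_centre from where it was at the start of the episode above 0.025 m or angle between box_centre's own z axis and vertical above 0.3 rad).
It also fails if it takes over 134 s, if anything falls off the work surface, if the arm or the gripper's body presses on something with over 40 N, if the wrist force passes 120 N, or if a joint passes its speed limit or range.

## Working session

There is one attempt and no reset: what is moved stays moved. The work goes in short steps, Python scripts to look and compute and a tool call to move; the robot and the scene stay as the last step left them, time stands still between calls to the robot, and variables do not carry over. Pictures are saved under pics/ and viewed, about 12 in all and at most 16, crops included, and the job is handed in when it is done.

Besides the shell and the picture viewer there is one more tool, called after "Emit:" as name(argument=value, ...) on one line, values as JSON. send_rows: Moves the arm, as the interface text tells. Its arguments: {"type":"object","properties":{"motion":{"type":"array"},"hand":{"type":"number"},"squeeze":{"type":"number"}},"required":["motion"]}

```bash
mkdir -p pics; ls; cat > h.py <<'E'
from station import *
import numpy as np, cv2
def shot(name):
    d=grab_frame(name); np.savez('pics/'+name+'.npz',**d); return d
def world(d):
    h,w=d['range_z'].shape; f=h/2/np.tan(np.radians(float(d['vertical_fov']))/2)
    u,v=np.meshgrid(np.arange(w),np.arange(h)); z=d['range_z']
    P=np.stack([(u-d['cx'])/f*z,-(v-d['cy'])/f*z,-z,np.ones_like(z)],-1)
    W=(P@np.asarray(d['cam_to_world']).T)[...,:3]; W[z==0]=np.nan
    return W
E
python3 - <<'E'
from h import *
print(get_state())
for n in('top','scene'):
    d=shot(n); cv2.imwrite(f'pics/{n}0.png',d['frame']); print({k:d[k] for k in d if k not in('frame','range_z')})
    np.savez(f'pics/{n}_start.npz',**d)
E
```

```text
pics
{'t': 0.0, 'q': array([-1.01587239e+00,  3.59404536e-01,  1.10579356e-02, -3.67272807e-04,
       -1.22411709e+00, -2.88107652e-01]), 'qd': array([-0.00154789, -0.00041483, -0.00135136, -0.00092159, -0.00140518,
        0.00113457]), 'joint_efforts': array([-1.43106317e-03, -5.82722855e+01,  2.93056816e+01,  6.99755833e+00,
        6.80639219e-03, -8.02030740e-05]), 'eef_pos': array([ 0.17792581, -0.6509227 ,  0.40370754]), 'ee_rot': array([ 3.13989591e+00, -1.42782186e-04, -2.87490132e+00]), 'force': array([ 0.11589094, -0.12065646,  0.36637618]), 'moment': array([0.01812832, 0.03234391, 0.01854618]), 'width': 0.08743952465053348}
{'vertical_fov': 57.24408636155356, 'cx': 313.7517191881533, 'cy': 196.71330579457222, 'cam_to_world': array([[-0.02959652,  0.99363927, -0.108651  ,  0.41066012],
       [-0.99949717, -0.03065658, -0.00809877,  0.02020663],
       [-0.01137812,  0.10835667,  0.99404697,  1.11984252],
       [ 0.        ,  0.        ,  0.        ,  1.        ]])}
{'vertical_fov': 56.02741002196724, 'cx': 320.02877158346615, 'cy': 200.6953292054129, 'cam_to_world': array([[-0.62316031,  0.37405973, -0.68684099, -0.16688773],
       [-0.78198672, -0.31255811,  0.53926264,  0.60753671],
       [-0.01296128,  0.87314761,  0.48728355,  0.58490871],
       [ 0.        ,  0.        ,  0.        ,  1.        ]])}
```

View pics/top0.png

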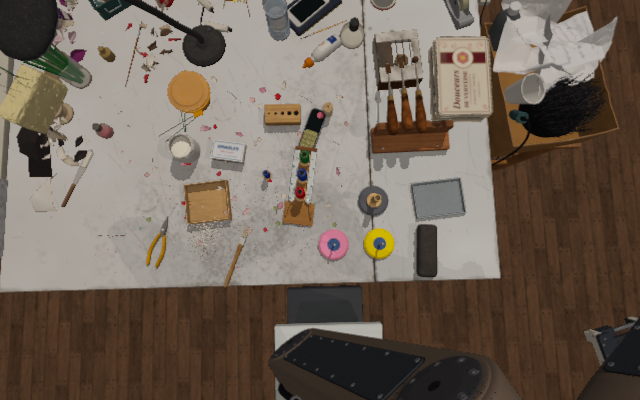

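View pics/scene0.png

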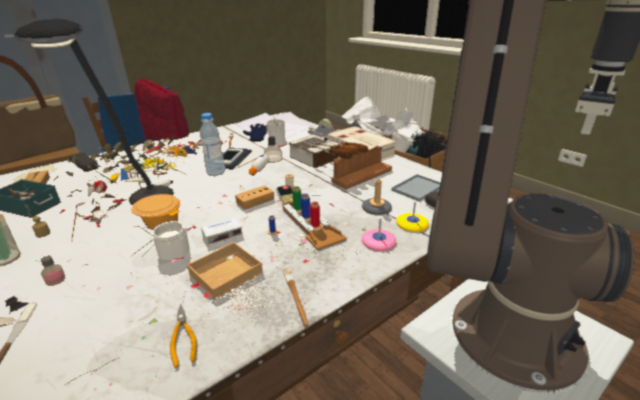

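Top view: the rail runs from its open end (299,215) to the back (305,150), holding red (300,192), blue (302,174) and green (305,157). The bare spool is on the dark stand (374,200), the tray is at (438,199), the empties box (208,202), the jar (180,148) and the pin box (228,152). Look-alikes are the small blue spool (266,174) and the pink (333,244) and yellow (379,244) stands. The blue one meant is the larger one in the rail.

```bash
python3 - <<'E'
from h import *
d=np.load('pics/top_start.npz'); W=world(d); im=d['frame']
c=im[90:265,170:480]; cv2.imwrite('pics/topcrop.png',cv2.resize(c,None,fx=2.58,fy=2.58,interpolation=cv2.INTER_CUBIC))
def reg(n,u0,u1,v0,v1,z0,z1):
    w=W[v0:v1,u0:u1].reshape(-1,3); m=(w[:,2]>z0)&(w[:,2]<z1); w=w[m]
    r=cv2.minAreaRect(w[:,:2].astype(np.float32)*1000) if len(w)>3 else None
    print(n,len(w),'med',np.median(w,0).round(4),'mid',((w.min(0)+w.max(0))/2).round(4),'rect',r)
reg('table',230,250,230,250,-1,1)
reg('red',290,311,183,201,.074,.1)
reg('blue',292,313,165,182,.074,.1)
reg('green',294,316,147,166,.074,.1)
reg('bare',360,390,185,215,.08,.11)
reg('foot',355,395,180,220,.008,.03)
reg('tray',405,472,172,225,.008,.03)
reg('box',178,240,172,232,.022,.04)
reg('rail',275,325,140,230,.005,.03)
reg('jar',155,205,120,175,.06,.085)
reg('pinbox',205,255,135,170,.02,.04)
reg('smallblue',258,274,165,185,.015,.09)
reg('rack',365,460,20,160,.1,.5)
reg('behindrail',295,335,100,150,.02,.5)
E
```

```text
table 400 med [0.4091 0.2575 0.0015] mid [0.4093 0.2587 0.0068] rect ((409.23614501953125, 259.3372497558594), (60.77766418457031, 57.52827835083008), 88.25511932373047)
red 67 med [0.5418 0.0705 0.0791] mid [0.5413 0.0706 0.0811] rect ((541.241943359375, 70.576171875), (22.980234146118164, 26.05425453186035), 88.96099090576172)
blue 65 med [0.595  0.0632 0.079 ] mid [0.5964 0.0634 0.0808] rect ((596.3844604492188, 63.36271286010742), (23.271488189697266, 26.357128143310547), 89.67018127441406)
green 61 med [0.6485 0.0557 0.0801] mid [0.6491 0.0547 0.0813] rect ((649.6116333007812, 55.61506652832031), (24.45756721496582, 24.071430206298828), 49.62837600708008)
bare 31 med [ 0.5169 -0.1504  0.0915] mid [ 0.5158 -0.1485  0.0879] rect ((515.767822265625, -148.49278259277344), (18.814279556274414, 18.995649337768555), 89.52094268798828)
foot 610 med [ 0.5135 -0.1453  0.0134] mid [ 0.5153 -0.1491  0.0184] rect ((516.9373779296875, -148.96548461914062), (88.23612213134766, 88.76764678955078), 27.989044189453125)
tray 310 med [ 0.5147 -0.342   0.0117] mid [ 0.5084 -0.348   0.019 ] rect ((50
[... 587 characters left out ...]
6333008)
pinbox 636 med [0.6788 0.2876 0.032 ] mid [0.6796 0.2877 0.0295] rect ((679.828857421875, 287.81884765625), (98.29301452636719, 59.30540084838867), 80.0176010131836)
smallblue 46 med [0.6026 0.1702 0.046 ] mid [0.6043 0.1717 0.0368] rect ((604.22998046875, 171.77638244628906), (18.710941314697266, 16.51448631286621), 87.70533752441406)
rack 881 med [ 0.7381 -0.2416  0.1097] mid [ 0.7563 -0.2411  0.1111] rect ((756.2545166015625, -239.57492065429688), (121.98333740234375, 111.53467559814453), 2.6318328380584717)
behindrail 253 med [0.791  0.0513 0.0307] mid [0.7479 0.0236 0.0352] rect ((747.4839477539062, 23.59823226928711), (113.37520599365234, 141.5712127685547), 88.38756561279297)
```

View pics/topcrop.png

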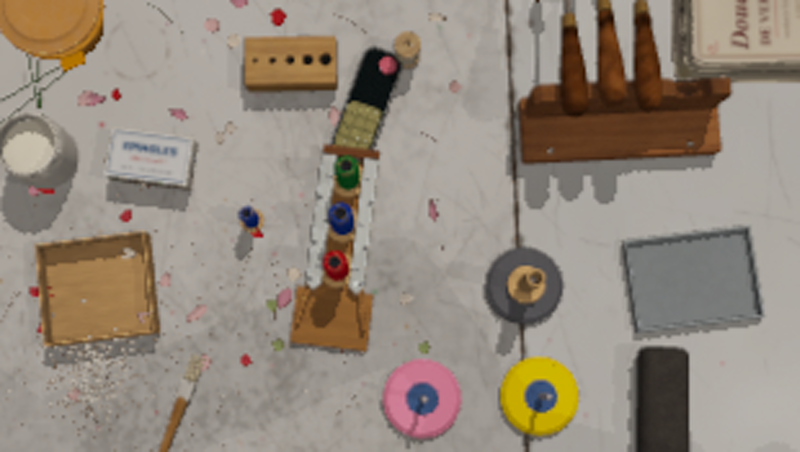

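```bash
cat >> h.py <<'E'
from scipy.spatial.transform import Rotation as Ro
YAW=np.pi-np.radians(8.1)
def to(*pts, yaw=None):
    "grasp-point targets -> offsets in cm from the measured pose"
    s=get_state(); R=Ro.from_euler('xyz',s['ee_rot']).as_matrix()
    g=np.array(s['eef_pos'])+R[:,2]*.159
    print('t',s['t'],'grasp',g.round(4),'rot',np.round(s['ee_rot'],4),'w',round(s['width'],4),'F',np.round(s['force'],1))
    for p in pts: print(p,'->',(R.T@(np.array(p)-g)*100).round(2))
    if yaw is not None: print('turn',np.degrees(-(((yaw-s['ee_rot'][2])+np.pi/2)%np.pi-np.pi/2)).round(2))
E
python3 - <<'E'
from h import *
d=np.load('pics/top_start.npz'); W=world(d); im=d['frame'].astype(int)
w=W[140:215,275:335]; c=im[140:215,275:335]
m=(w[...,2]>.012)&(w[...,2]<.03)&(c.min(-1)>130)&(c.max(-1)-c.min(-1)<45)
p=w[m]; p=p[(abs(p[:,1]-.062)<.05)]
for a in np.arange(-10.5,-5.5,.5):
    n=np.array([-np.sin(np.radians(a)),np.cos(np.radians(a))]); s=p[:,:2]@n
    q=np.percentile(s,[2,25,50,75,98]); print(a,len(p),(q*1000).round(1), ((q[4]-q[0])*1000).round(1))
n=np.array([np.sin(np.radians(8.1)),np.cos(np.radians(8.1))])
for P in([.5412,.0706],[.5962,.0633],[.6493,.0552]): print(P@n)
to([.516,-.1485,.19],[.516,-.1485,.061],yaw=YAW)
E
```

```text
-10.5 511 [136.3 144.1 152.8 195.6 204.1] 67.8
-10.0 511 [131.5 139.1 147.4 190.6 198.7] 67.2
-9.5 511 [126.7 134.  142.1 185.5 193.3] 66.6
-9.0 511 [121.8 128.9 137.  180.6 188.1] 66.2
-8.5 511 [116.7 123.9 131.7 175.4 183. ] 66.3
-8.0 511 [111.6 118.9 126.6 170.4 178. ] 66.4
-7.5 511 [106.3 113.8 121.6 165.4 172.9] 66.6
-7.0 511 [100.9 108.6 116.5 160.2 167.9] 67.0
-6.5 511 [ 95.5 103.6 111.8 155.1 163. ] 67.5
-6.0 511 [ 90.1  98.5 106.9 150.  158.1] 68.0
0.1461514169594087
0.14667381201464488
0.1461364758030264
t 0.1 grasp [ 0.1778 -0.6507  0.2448] rot [ 3.1401e+00 -1.0000e-04 -2.8749e+00] w 0.0877 F [-0.6 -0.2 -0.2]
[0.516, -0.1485, 0.19] -> [-45.86  39.53   5.53]
[0.516, -0.1485, 0.061] -> [-45.86  39.51  18.43]
turn 23.38
```

Emit:
send_rows(motion=[{"offset": [-45.9, 39.5, 0], "turn": 23.4}, {"offset": [-45.9, 39.5, 0], "turn": 23.4}, {"offset": [-45.9, 39.5, 0], "turn": 23.4}, {"offset": [-45.9, 39.5, 0], "turn": 23.4}, {"offset": [-45.9, 39.5, 0], "turn": 23.4}, {"offset": [-45.9, 39.5, 0], "turn": 23.4}, {"offset": [-45.9, 39.5, 0], "turn": 23.4}, {"offset": [-45.9, 39.5, 0], "turn": 23.4}], hand=1)

```text
t: 0.9
eef_pos: [0.4006, -0.3199, 0.4046]
ee_rot: [3.141, 0.0, 3.0]
force: [1.7, -1.2, 0.4]
width: 0.088
```

```bash
python3 -c "
from h import *
to([.516,-.1485,.19],[.516,-.1485,.061],yaw=YAW)"
```

```text
t 0.9 grasp [ 0.4007 -0.3199  0.2456] rot [3.1415e+00 1.0000e-04 2.9999e+00] w 0.088 F [ 1.7 -1.2  0.4]
[0.516, -0.1485, 0.19] -> [-9.   18.6   5.57]
[0.516, -0.1485, 0.061] -> [-9.   18.6  18.47]
turn -0.02
```

Emit:
send_rows(motion=[{"offset": [-9, 18.6, 3], "turn": 0}, {"offset": [-9, 18.6, 5.5], "turn": 0}, {"offset": [-9, 18.6, 5.5], "turn": 0}, {"offset": [-9, 18.6, 5.5], "turn": 0}, {"offset": [-9, 18.6, 5.5], "turn": 0}, {"offset": [-9, 18.6, 5.5], "turn": 0}, {"offset": [-9, 18.6, 5.5], "turn": 0}])

```text
t: 1.6
eef_pos: [0.5153, -0.1505, 0.3495]
ee_rot: [-3.141, -0.001, 3.001]
force: [-0.9, -0.5, 0.5]
width: 0.0875
```

```bash
python3 -c "
from h import *
to([.516,-.1485,.19],[.516,-.1485,.061],yaw=YAW)
d=shot('scene'); c=d['frame'][120:270,290:500]; cv2.imwrite('pics/s1.png',cv2.resize(c,None,fx=3,fy=3,interpolation=cv2.INTER_CUBIC))"
```

```text
t 1.6 grasp [ 0.5151 -0.1505  0.1905] rot [-3.1413e+00 -9.0000e-04  3.0007e+00] w 0.0875 F [-0.9 -0.5  0.5]
[0.516, -0.1485, 0.19] -> [-0.06  0.21  0.05]
[0.516, -0.1485, 0.061] -> [-0.07  0.21 12.95]
turn 0.03
```

View pics/s1.png

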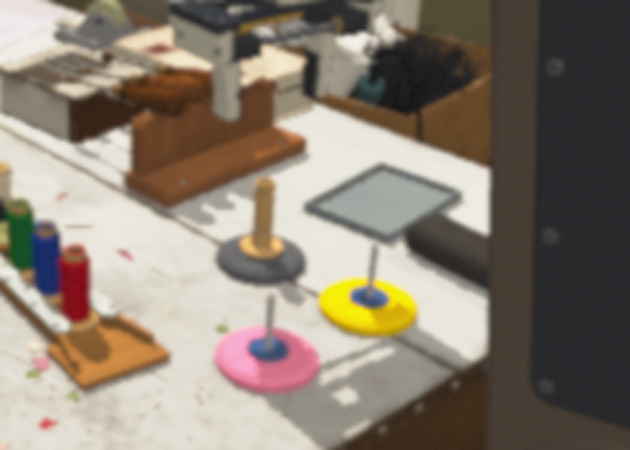

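The close-up shows the gripper above the bare spool at (263,215) on the dark stand, between pink and yellow and clear of them. I'll descend and grip.

Emit:
send_rows(motion=[{"offset": [-0.1, 0.2, 5], "turn": 0}, {"offset": [-0.1, 0.2, 9], "turn": 0}, {"offset": [-0.1, 0.2, 12], "turn": 0}, {"offset": [-0.1, 0.2, 13], "turn": 0}, {"offset": [-0.1, 0.2, 13], "turn": 0}, {"offset": [-0.1, 0.2, 13], "turn": 0}])

```text
t: 2.25
eef_pos: [0.5173, -0.1491, 0.2212]
ee_rot: [3.142, 0.002, 3.0]
force: [0.2, -0.5, 0.3]
width: 0.0877
```

Emit:
send_rows(motion=[{"offset": [0, 0, 0], "turn": 0}, {"offset": [0, 0, 0], "turn": 0}, {"offset": [0, 0, 0], "turn": 0}, {"offset": [0, 0, 0], "turn": 0}, {"offset": [0, 0, 0], "turn": 0}, {"offset": [0, 0, 0], "turn": 0}, {"offset": [0, 0, 0], "turn": 0}, {"offset": [0, 0, 0], "turn": 0}], hand=-1, squeeze=12)

```text
t: 3.05
eef_pos: [0.5167, -0.1486, 0.2196]
ee_rot: [-3.142, -0.0, 3.0]
force: [0.6, -0.0, -0.1]
width: 0.029
```

```bash
python3 -c "
from h import *
to([.527,.3525,.17],[.527,.3525,.06],yaw=YAW)"
```

```text
t 3.05 grasp [ 0.5167 -0.1486  0.0606] rot [-3.1416e+00 -1.0000e-04  2.9999e+00] w 0.029 F [ 0.6 -0.  -0.1]
[0.527, 0.3525, 0.17] -> [  6.05  49.75 -10.94]
[0.527, 0.3525, 0.06] -> [ 6.05 49.75  0.06]
turn -0.02
```

Emit:
send_rows(motion=[{"offset": [0, 0, 0], "turn": 0}, {"offset": [0, 0, 0], "turn": 0}, {"offset": [0, 0, 0], "turn": 0}, {"offset": [0, 0, -3], "turn": 0}, {"offset": [0, 0, -7], "turn": 0}, {"offset": [0, 0, -11], "turn": 0}, {"offset": [0, 0, -11], "turn": 0}])

```text
t: 3.75
eef_pos: [0.5184, -0.1487, 0.3354]
ee_rot: [3.141, 0.01, 3.001]
force: [0.2, 0.3, -1.1]
width: 0.0206
```

```bash
python3 -c "
from h import *
to([.527,.3525,.17],[.527,.3525,.06],yaw=YAW)"
```

```text
t 3.75 grasp [ 0.5199 -0.1489  0.1764] rot [3.141  0.0095 3.001 ] w 0.0206 F [ 0.2  0.3 -1.1]
[0.527, 0.3525, 0.17] -> [ 6.33 49.74  0.61]
[0.527, 0.3525, 0.06] -> [ 6.44 49.73 11.61]
turn 0.05
```

Emit:
send_rows(motion=[{"offset": [6.1, 49.8, 0], "turn": 0}, {"offset": [6.1, 49.8, 0], "turn": 0}, {"offset": [6.1, 49.8, 0], "turn": 0}, {"offset": [6.1, 49.8, 0], "turn": 0}, {"offset": [6.1, 49.8, 0], "turn": 0}, {"offset": [6.1, 49.8, 0], "turn": 0}, {"offset": [6.1, 49.8, 0], "turn": 0}, {"offset": [6.1, 49.8, 0], "turn": 0}])

```text
t: 4.55
eef_pos: [0.5241, 0.2534, 0.3295]
ee_rot: [3.142, -0.0, 3.0]
force: [1.9, -1.1, -0.4]
width: 0.02
```

```bash
python3 -c "
from h import *
to([.527,.3525,.17],[.527,.3525,.053],yaw=YAW)"
```

```text
t 4.55 grasp [0.5241 0.2534 0.1705] rot [ 3.1415 -0.      3.0002] w 0.02 F [ 1.9 -1.1 -0.4]
[0.527, 0.3525, 0.17] -> [1.11 9.85 0.05]
[0.527, 0.3525, 0.053] -> [ 1.11  9.85 11.75]
turn -0.0
```

Emit:
send_rows(motion=[{"offset": [1.1, 9.5, 0], "turn": 0}, {"offset": [1.1, 9.5, 0], "turn": 0}, {"offset": [1.1, 9.5, 3], "turn": 0}, {"offset": [1.1, 9.5, 7], "turn": 0}, {"offset": [1.1, 9.5, 10], "turn": 0}, {"offset": [1.1, 9.5, 11.5], "turn": 0}, {"offset": [1.1, 9.5, 11.8], "turn": 0}, {"offset": [1.1, 9.5, 11.8], "turn": 0}])

```text
t: 5.35
eef_pos: [0.5272, 0.3469, 0.2112]
ee_rot: [-3.141, -0.0, 3.0]
force: [-1.1, 0.6, -0.5]
width: 0.0205
```

Emit:
send_rows(motion=[{"offset": [0, 0, 0], "turn": 0}, {"offset": [0, 0, 0], "turn": 0}, {"offset": [0, 0, 0], "turn": 0}, {"offset": [0, 0, 0], "turn": 0}, {"offset": [0, 0, -4], "turn": 0}, {"offset": [0, 0, -8], "turn": 0}, {"offset": [0, 0, -12], "turn": 0}, {"offset": [0, 0, -12], "turn": 0}], hand=0.2)

```text
t: 6.15
eef_pos: [0.5284, 0.348, 0.3387]
ee_rot: [3.133, 0.007, 3.001]
force: [0.5, -0.1, -0.3]
width: 0.0526
```

```bash
python3 -c "
from h import *
to([.5412,.0706,.17],[.5412,.0706,.052],yaw=np.pi-np.radians(8.2))"
```

```text
t 6.15 grasp [0.5297 0.3491 0.1797] rot [3.1334 0.007  3.0009] w 0.0526 F [ 0.5 -0.1 -0.3]
[0.5412, 0.0706, 0.17] -> [ -5.04 -27.42   0.78]
[0.5412, 0.0706, 0.052] -> [ -4.95 -27.52  12.58]
turn 0.14
```

Emit:
send_rows(motion=[{"offset": [-5.2, -27.2, 0], "turn": 0.1}, {"offset": [-5.2, -27.2, 0], "turn": 0.1}, {"offset": [-5.2, -27.2, 0], "turn": 0.1}, {"offset": [-5.2, -27.2, 0], "turn": 0.1}, {"offset": [-5.2, -27.2, 0], "turn": 0.1}, {"offset": [-5.2, -27.2, 0], "turn": 0.1}, {"offset": [-5.2, -27.2, 0], "turn": 0.1}, {"offset": [-5.2, -27.2, 0], "turn": 0.1}], hand=0.6)

```text
t: 6.95
eef_pos: [0.5402, 0.0696, 0.332]
ee_rot: [3.141, 0.001, 2.997]
force: [-0.2, -0.2, -0.3]
width: 0.0701
```

```bash
python3 -c "
from h import *
to([.5412,.0706,.17],[.5412,.0706,.052],yaw=np.pi-np.radians(8.2))
W=world(shot('top')); w=W[180:225,185:232].reshape(-1,3); w=w[w[:,2]>.04]; print('bare',len(w),w.mean(0).round(3))"
```

```text
t 6.95 grasp [0.5403 0.0697 0.173 ] rot [3.1411e+00 6.0000e-04 2.9965e+00] w 0.0701 F [-0.2 -0.2 -0.3]
[0.5412, 0.0706, 0.17] -> [-0.07  0.1   0.3 ]
[0.5412, 0.0706, 0.052] -> [-0.07  0.09 12.1 ]
turn -0.11
bare 2108 [0.467 0.183 0.577]
```

Emit:
send_rows(motion=[{"offset": [-0.1, 0.1, 5], "turn": 0}, {"offset": [-0.1, 0.1, 9], "turn": 0}, {"offset": [-0.1, 0.1, 11.5], "turn": 0}, {"offset": [-0.1, 0.1, 12], "turn": 0}, {"offset": [-0.1, 0.1, 12], "turn": 0}, {"offset": [-0.1, 0.1, 12], "turn": 0}])

```text
t: 7.6
eef_pos: [0.5421, 0.0721, 0.213]
ee_rot: [3.141, 0.002, 2.999]
force: [0.1, -0.2, -0.7]
width: 0.0702
```

Emit:
send_rows(motion=[{"offset": [0, 0, 0], "turn": 0}, {"offset": [0, 0, 0], "turn": 0}, {"offset": [0, 0, 0], "turn": 0}, {"offset": [0, 0, 0], "turn": 0}, {"offset": [0, 0, 0], "turn": 0}, {"offset": [0, 0, 0], "turn": 0}, {"offset": [0, 0, 0], "turn": 0}, {"offset": [0, 0, 0], "turn": 0}], hand=-1, squeeze=12)

```text
t: 8.4
eef_pos: [0.5414, 0.0711, 0.2117]
ee_rot: [-3.142, -0.0, 2.998]
force: [-0.9, 0.0, 1.2]
width: 0.0269
```

```bash
python3 -c "
from h import *
to(yaw=np.pi-np.radians(8.2))
d=shot('scene'); c=d['frame'][150:270,260:400]; cv2.imwrite('pics/s2.png',cv2.resize(c,None,fx=4,fy=4,interpolation=cv2.INTER_CUBIC))"
```

```text
t 8.4 grasp [0.5413 0.0711 0.0527] rot [-3.1415 -0.      2.9982] w 0.0269 F [-0.9  0.   1.2]
turn -0.02
```

View pics/s2.png

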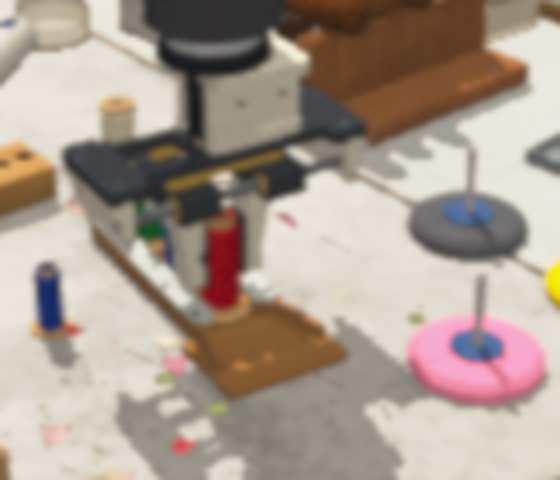

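Red is gripped at (225,265), and the stand's pin is bare. Red's home grasp point is (0.5413, 0.0711). Next I slide it out.

Emit:
send_rows(motion=[{"offset": [0, 0, -0.15], "turn": 0}, {"offset": [1, 0, -0.15], "turn": 0}, {"offset": [2.2, 0, -0.15], "turn": 0}, {"offset": [3.4, 0, -0.15], "turn": 0}, {"offset": [4.6, 0, -0.15], "turn": 0}, {"offset": [5.8, 0, -0.15], "turn": 0}, {"offset": [5.8, 0, -0.15], "turn": 0}, {"offset": [5.8, 0, -0.15], "turn": 0}])

```text
t: 9.25
eef_pos: [0.4838, 0.0798, 0.2135]
ee_rot: [3.141, 0.001, 2.999]
force: [0.1, 0.1, -1.3]
width: 0.0265
```

```bash
python3 -c "
from h import *
to([.507,-.314,.17],[.507,-.314,.05],yaw=np.pi-np.radians(8.2))"
```

```text
t 9.25 grasp [0.4839 0.0798 0.0545] rot [3.1412e+00 7.0000e-04 2.9992e+00] w 0.0265 F [ 0.1  0.1 -1.3]
[0.507, -0.314, 0.17] -> [ -7.88 -38.65 -11.56]
[0.507, -0.314, 0.05] -> [ -7.88 -38.66   0.44]
turn 0.04
```

Emit:
send_rows(motion=[{"offset": [0, 0, -4], "turn": 0}, {"offset": [0, 0, -8], "turn": 0}, {"offset": [0, 0, -11.5], "turn": 0}, {"offset": [-7.8, -38.6, -11.5], "turn": 0}, {"offset": [-7.8, -38.6, -11.5], "turn": 0}, {"offset": [-7.8, -38.6, -11.5], "turn": 0}, {"offset": [-7.8, -38.6, -11.5], "turn": 0}, {"offset": [-7.8, -38.6, -11.5], "turn": 0}])

```text
t: 10.05
eef_pos: [0.4981, -0.1722, 0.3285]
ee_rot: [3.142, 0.001, 2.999]
force: [1.8, -0.2, 0.7]
width: 0.0268
```

```bash
python3 -c "
from h import *
to([.506,-.313,.17],[.506,-.313,.05],yaw=np.pi-np.radians(8.2))"
```

```text
t 10.05 grasp [ 0.4982 -0.1722  0.1695] rot [3.1416e+00 1.0000e-03 2.9986e+00] w 0.0268 F [ 1.8 -0.2  0.7]
[0.506, -0.313, 0.17] -> [ -2.77 -13.82  -0.05]
[0.506, -0.313, 0.05] -> [ -2.76 -13.82  11.95]
turn 0.01
```

Emit:
send_rows(motion=[{"offset": [-2.8, -13.4, 0], "turn": 0}, {"offset": [-2.8, -13.4, 0], "turn": 0}, {"offset": [-2.8, -13.4, 1], "turn": 0}, {"offset": [-2.8, -13.4, 5], "turn": 0}, {"offset": [-2.8, -13.4, 9], "turn": 0}, {"offset": [-2.8, -13.4, 11], "turn": 0}, {"offset": [-2.8, -13.4, 11.8], "turn": 0}, {"offset": [-2.8, -13.4, 11.8], "turn": 0}])

```text
t: 10.85
eef_pos: [0.5066, -0.3069, 0.2095]
ee_rot: [-3.141, -0.002, 2.998]
force: [-0.2, -0.9, -0.5]
width: 0.0269
```

```bash
python3 -c "
from h import *
to([.506,-.313,.17],[.506,-.313,.0495],yaw=np.pi-np.radians(8.2))"
```

```text
t 10.85 grasp [ 0.5064 -0.3069  0.0505] rot [-3.1415e+00 -1.6000e-03  2.9984e+00] w 0.0269 F [-0.2 -0.9 -0.5]
[0.506, -0.313, 0.17] -> [ -0.03  -0.61 -11.95]
[0.506, -0.313, 0.0495] -> [-0.05 -0.61  0.1 ]
turn -0.01
```

Emit:
send_rows(motion=[{"offset": [0, -0.6, 0], "turn": 0}, {"offset": [0, -0.6, 0.1], "turn": 0}, {"offset": [0, -0.6, 0.1], "turn": 0}, {"offset": [0, -0.6, 0.1], "turn": 0}])

```text
t: 11.25
eef_pos: [0.5058, -0.3127, 0.21]
ee_rot: [-3.141, 0.001, 2.998]
force: [0.5, 0.1, 0.0]
width: 0.0265
```

Emit:
send_rows(motion=[{"offset": [0, 0, 0], "turn": 0}, {"offset": [0, 0, 0], "turn": 0}, {"offset": [0, 0, 0], "turn": 0}, {"offset": [0, 0, 0], "turn": 0}, {"offset": [0, 0, 0], "turn": 0}], hand=0.2)

```text
t: 11.75
eef_pos: [0.5057, -0.3127, 0.2092]
ee_rot: [3.142, 0.0, 2.998]
force: [0.4, -0.6, -0.4]
width: 0.0523
```

Emit:
send_rows(motion=[{"offset": [0, 0, -4], "turn": 0}, {"offset": [0, 0, -8], "turn": 0}, {"offset": [0, 0, -11], "turn": 0}, {"offset": [4, 35, -11], "turn": 0}, {"offset": [4, 35, -11], "turn": 0}, {"offset": [4, 35, -11], "turn": 0}, {"offset": [4, 35, -11], "turn": 0}, {"offset": [4, 35, -11], "turn": 0}], hand=0.2)

```text
t: 12.55
eef_pos: [0.5127, -0.061, 0.3195]
ee_rot: [3.141, 0.001, 2.998]
force: [1.8, 0.1, -0.0]
width: 0.0522
```

```bash
python3 -c "
from h import *
to([.5955,.0633,.17],[.5955,.0633,.0525],yaw=np.pi-np.radians(8.2))"
```

```text
t 12.55 grasp [ 0.5128 -0.061   0.1605] rot [3.1414e+00 6.0000e-04 2.9980e+00] w 0.0522 F [ 1.8  0.1 -0. ]
[0.5955, 0.0633, 0.17] -> [-6.41 13.48 -0.95]
[0.5955, 0.0633, 0.0525] -> [-6.4  13.48 10.8 ]
turn -0.03
```

Emit:
send_rows(motion=[{"offset": [-6.4, 13, 0], "turn": 0}, {"offset": [-6.4, 13, 0], "turn": 0}, {"offset": [-6.4, 13, 0], "turn": 0}, {"offset": [-6.4, 13, 3], "turn": 0}, {"offset": [-6.4, 13, 3], "turn": 0}, {"offset": [-6.4, 13, 3], "turn": 0}], hand=0.6)

```text
t: 13.15
eef_pos: [0.5946, 0.0565, 0.2888]
ee_rot: [-3.14, -0.002, 2.998]
force: [-0.3, -0.5, 0.3]
width: 0.0697
```

```bash
python3 -c "
from h import *
to([.5955,.0633,.17],[.5955,.0633,.0525],yaw=np.pi-np.radians(8.2))"
```

```text
t 13.15 grasp [0.5943 0.0563 0.1298] rot [-3.1402e+00 -1.8000e-03  2.9985e+00] w 0.0697 F [-0.3 -0.5  0.3]
[0.5955, 0.0633, 0.17] -> [-0.01  0.71 -4.02]
[0.5955, 0.0633, 0.0525] -> [-0.04  0.72  7.73]
turn -0.0
```

Emit:
send_rows(motion=[{"offset": [0, 0.7, 0], "turn": 0}, {"offset": [0, 0.7, 4], "turn": 0}, {"offset": [0, 0.7, 7], "turn": 0}, {"offset": [0, 0.7, 7.7], "turn": 0}, {"offset": [0, 0.7, 7.7], "turn": 0}, {"offset": [0, 0.7, 7.7], "turn": 0}])

```text
t: 13.75
eef_pos: [0.5968, 0.0637, 0.2141]
ee_rot: [3.141, 0.002, 2.998]
force: [-0.1, 0.7, 0.3]
width: 0.0704
```

Emit:
send_rows(motion=[{"offset": [0, 0, 0], "turn": 0}, {"offset": [0, 0, 0], "turn": 0}, {"offset": [0, 0, 0], "turn": 0}, {"offset": [0, 0, 0], "turn": 0}, {"offset": [0, 0, 0], "turn": 0}, {"offset": [0, 0, 0], "turn": 0}, {"offset": [0, 0, 0], "turn": 0}, {"offset": [0, 0, 0], "turn": 0}], hand=-1)

```text
t: 14.55
eef_pos: [0.596, 0.0637, 0.2122]
ee_rot: [-3.142, -0.0, 2.998]
force: [-0.6, -0.4, 0.9]
width: 0.0267
```

```bash
python3 -c "
from h import *
to([.4838,.0793,.0525],yaw=np.pi-np.radians(8.2))"
```

```text
t 14.55 grasp [0.5959 0.0636 0.0532] rot [-3.1415e+00 -1.0000e-04  2.9984e+00] w 0.0267 F [-0.6 -0.4  0.9]
[0.4838, 0.0793, 0.0525] -> [11.32 -0.05  0.07]
turn -0.01
```

Emit:
send_rows(motion=[{"offset": [0, 0, -0.15], "turn": 0}, {"offset": [1.5, 0, -0.15], "turn": 0}, {"offset": [3.5, 0, -0.15], "turn": 0}, {"offset": [5.5, 0, -0.15], "turn": 0}, {"offset": [7.5, 0, -0.15], "turn": 0}, {"offset": [9.5, 0, -0.15], "turn": 0}, {"offset": [11.2, 0, -0.15], "turn": 0}, {"offset": [11.2, 0, -0.15], "turn": 0}])

```text
t: 15.35
eef_pos: [0.4832, 0.0794, 0.2137]
ee_rot: [-3.141, -0.001, 2.999]
force: [-0.1, 0.4, -0.4]
width: 0.0264
```

Emit:
send_rows(motion=[{"offset": [0, 0, 0], "turn": 0}, {"offset": [0, 0, -4], "turn": 0}, {"offset": [0, 0, -8], "turn": 0}, {"offset": [0, 0, -11.5], "turn": 0}, {"offset": [0, 0, -11.5], "turn": 0}])

```text
t: 15.85
eef_pos: [0.4873, 0.0802, 0.3338]
ee_rot: [3.137, 0.008, 2.999]
force: [0.3, 0.2, -0.0]
width: 0.0268
```

```bash
python3 -c "
from h import *
to([.512,-.383,.17],[.512,-.383,.05],yaw=np.pi-np.radians(8.2))"
```

```text
t 15.85 grasp [0.4886 0.0808 0.1748] rot [3.1369 0.0078 2.9988] w 0.0268 F [ 0.3  0.2 -0. ]
[0.512, -0.383, 0.17] -> [ -8.91 -45.58   0.33]
[0.512, -0.383, 0.05] -> [ -8.82 -45.63  12.33]
turn 0.02
```

Emit:
send_rows(motion=[{"offset": [-9.2, -45.5, 0], "turn": 0}, {"offset": [-9.2, -45.5, 0], "turn": 0}, {"offset": [-9.2, -45.5, 0], "turn": 0}, {"offset": [-9.2, -45.5, 0], "turn": 0}, {"offset": [-9.2, -45.5, 0], "turn": 0}, {"offset": [-9.2, -45.5, 0], "turn": 0}, {"offset": [-9.2, -45.5, 0], "turn": 0}, {"offset": [-9.2, -45.5, 0], "turn": 0}])

```text
t: 16.65
eef_pos: [0.5076, -0.3224, 0.328]
ee_rot: [3.142, -0.0, 2.998]
force: [1.8, 0.9, -0.6]
width: 0.027
```

```bash
python3 -c "
from h import *
to([.512,-.383,.17],[.512,-.383,.05],yaw=np.pi-np.radians(8.2))"
```

```text
t 16.65 grasp [ 0.5075 -0.3224  0.169 ] rot [ 3.1415e+00 -3.0000e-04  2.9978e+00] w 0.027 F [ 1.8  0.9 -0.6]
[0.512, -0.383, 0.17] -> [-1.31 -5.93 -0.1 ]
[0.512, -0.383, 0.05] -> [-1.31 -5.93 11.9 ]
turn -0.04
```

Emit:
send_rows(motion=[{"offset": [-1.3, -5.9, 0], "turn": 0}, {"offset": [-1.3, -5.9, 0], "turn": 0}, {"offset": [-1.3, -5.9, 4], "turn": 0}, {"offset": [-1.3, -5.9, 8], "turn": 0}, {"offset": [-1.3, -5.9, 11], "turn": 0}, {"offset": [-1.3, -5.9, 11.8], "turn": 0}, {"offset": [-1.3, -5.9, 11.8], "turn": 0}, {"offset": [-1.3, -5.9, 11.8], "turn": 0}])

```text
t: 17.45
eef_pos: [0.5126, -0.3803, 0.2112]
ee_rot: [-3.141, 0.001, 2.999]
force: [0.0, -0.3, -1.0]
width: 0.0268
```

```bash
python3 -c "
from h import *
to([.512,-.383,.17],[.512,-.383,.0500],yaw=np.pi-np.radians(8.2))"
```

```text
t 17.45 grasp [ 0.5127 -0.3803  0.0522] rot [-3.1411e+00  8.0000e-04  2.9986e+00] w 0.0268 F [ 0.  -0.3 -1. ]
[0.512, -0.383, 0.17] -> [  0.02  -0.28 -11.78]
[0.512, -0.383, 0.05] -> [ 0.03 -0.27  0.22]
turn 0.01
```

Emit:
send_rows(motion=[{"offset": [0, -0.3, 0.2], "turn": 0}, {"offset": [0, -0.3, 0.2], "turn": 0}, {"offset": [0, -0.3, 0.2], "turn": 0}])

```text
t: 17.75
eef_pos: [0.5117, -0.3831, 0.2093]
ee_rot: [-3.141, 0.001, 2.998]
force: [-0.3, 0.4, -0.3]
width: 0.027
```

Emit:
send_rows(motion=[{"offset": [0, 0, 0], "turn": 0}, {"offset": [0, 0, 0], "turn": 0}, {"offset": [0, 0, 0], "turn": 0}, {"offset": [0, 0, 0], "turn": 0}, {"offset": [0, 0, 0], "turn": 0}], hand=0.1)

```text
t: 18.25
eef_pos: [0.5116, -0.3829, 0.2087]
ee_rot: [-3.142, 0.0, 2.998]
force: [0.1, -0.4, 0.0]
width: 0.0481
```

Emit:
send_rows(motion=[{"offset": [0, 0, -4], "turn": 0}, {"offset": [0, 0, -8], "turn": 0}, {"offset": [0, 0, -11], "turn": 0}, {"offset": [-7.5, 46, -11], "turn": 0}, {"offset": [-7.5, 46, -11], "turn": 0}, {"offset": [-7.5, 46, -11], "turn": 0}, {"offset": [-7.5, 46, -11], "turn": 0}, {"offset": [-7.5, 46, -11], "turn": 0}])

```text
t: 19.05
eef_pos: [0.5868, -0.1426, 0.319]
ee_rot: [3.142, 0.0, 2.998]
force: [0.8, -0.4, 0.6]
width: 0.048
```

```bash
python3 -c "
from h import *
to([.6493,.0557,.13],[.6493,.0557,.0525],yaw=np.pi-np.radians(8.2))
d=shot('top');cv2.imwrite('pics/t3.png',cv2.resize(d['frame'][90:265,170:480],None,fx=2.5,fy=2.5,interpolation=cv2.INTER_CUBIC))
W=world(d)
for n,u0,u1,v0,v1 in(('tray',408,470,170,222),('box',185,232,182,225)):
  w=W[v0:v1,u0:u1].reshape(-1,3); w=w[(w[:,2]>.066)&(w[:,2]<.1)]; print(n,len(w),w.mean(0))
  for s in(w[w[:,1]>-.348],w[w[:,1]<-.348]):
    if len(s): print((s.min(0)+s.max(0))/2,s.max(0))"
```

```text
t 19.05 grasp [ 0.5869 -0.1426  0.16  ] rot [3.1415e+00 5.0000e-04 2.9981e+00] w 0.048 F [ 0.8 -0.4  0.6]
[0.6493, 0.0557, 0.13] -> [-3.34 20.52  3.  ]
[0.6493, 0.0557, 0.0525] -> [-3.34 20.52 10.75]
turn -0.02
tray 157 [ 0.50809113 -0.34582406  0.07518902]
[ 0.50686962 -0.31098929  0.07453488] [ 0.51996322 -0.29880417  0.08293762]
[ 0.51045054 -0.38051723  0.07564478] [ 0.52365127 -0.36792829  0.08434622]
box 37 [0.52791845 0.34621922 0.07620086]
[0.5276914  0.34726481 0.07459387] [0.53652101 0.35730936 0.08297862]
```

View pics/t3.png

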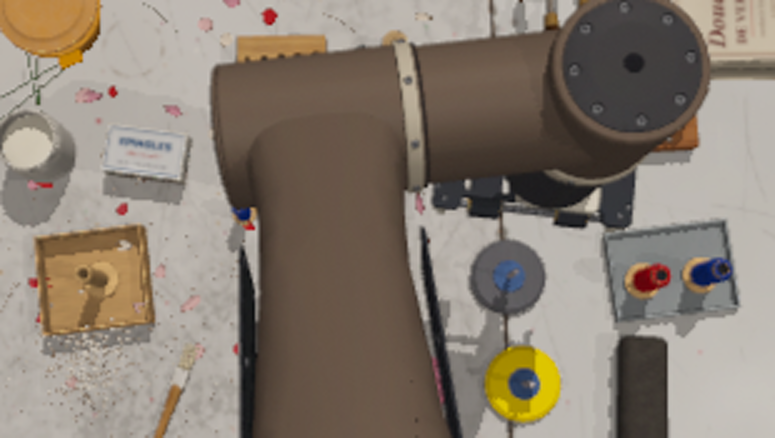

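Red (650,280) and blue (710,270) stand in the tray, the bare spool stands in the box (95,275), and the jar and pin box haven't moved. Now for the green one, and I'll measure the pin while the stand is clear.

Emit:
send_rows(motion=[{"offset": [-3.3, 20.5, 0], "turn": 0}, {"offset": [-3.3, 20.5, 0], "turn": 0}, {"offset": [-3.3, 20.5, 0], "turn": 0}, {"offset": [-3.3, 20.5, 0], "turn": 0}, {"offset": [-3.3, 20.5, 3], "turn": 0}, {"offset": [-3.3, 20.5, 3], "turn": 0}, {"offset": [-3.3, 20.5, 3], "turn": 0}, {"offset": [-3.3, 20.5, 3], "turn": 0}], hand=0.6)

```text
t: 19.9
eef_pos: [0.6488, 0.0529, 0.2897]
ee_rot: [3.142, 0.001, 2.998]
force: [0.7, 0.6, 0.8]
width: 0.0699
```

```bash
python3 -c "
from h import *
d=np.load('pics/top.npz'); W=world(d); c=d['frame'].astype(int)
sub=np.s_[182:218,355:393]; w=W[sub]; m=(c[sub][...,0]-c[sub][...,2]>40); p=w[m]; p=p[(p[:,2]<.03)]
(x,y),r=cv2.minEnclosingCircle((p[:,:2]*1000).astype(np.float32)); print('felt',x,y,r,p.mean(0),len(p))
q=w[(w[...,2]>.03)&(w[...,2]<.1)]; print('pin',q.round(3))
to([.6493,.0557,.13],[.6493,.0557,.0525],yaw=np.pi-np.radians(8.2))"
```

```text
felt 516.1023559570312 -150.72962951660156 18.682716369628906 [ 0.51604496 -0.14962829  0.01601452] 101
pin [[ 0.52  -0.148  0.065]
 [ 0.519 -0.15   0.074]
 [ 0.518 -0.147  0.055]
 [ 0.516 -0.147  0.071]
 [ 0.516 -0.15   0.072]
 [ 0.516 -0.153  0.069]
 [ 0.517 -0.146  0.038]
 [ 0.515 -0.147  0.054]
 [ 0.514 -0.148  0.065]
 [ 0.513 -0.15   0.07 ]
 [ 0.514 -0.147  0.035]
 [ 0.513 -0.149  0.041]]
t 19.9 grasp [0.6489 0.0529 0.1307] rot [3.1415e+00 1.0000e-03 2.9977e+00] w 0.0699 F [0.7 0.6 0.8]
[0.6493, 0.0557, 0.13] -> [0.   0.29 0.07]
[0.6493, 0.0557, 0.0525] -> [0.01 0.29 7.82]
turn -0.05
```

Emit:
send_rows(motion=[{"offset": [0, 0.3, 0], "turn": 0}, {"offset": [0, 0.3, 4], "turn": 0}, {"offset": [0, 0.3, 7], "turn": 0}, {"offset": [0, 0.3, 7.8], "turn": 0}, {"offset": [0, 0.3, 7.8], "turn": 0}, {"offset": [0, 0.3, 7.8], "turn": 0}])

```text
t: 20.5
eef_pos: [0.6498, 0.0566, 0.2124]
ee_rot: [3.141, 0.002, 2.998]
force: [-0.5, 1.1, 0.4]
width: 0.0699
```

Emit:
send_rows(motion=[{"offset": [0, 0, 0], "turn": 0}, {"offset": [0, 0, 0], "turn": 0}, {"offset": [0, 0, 0], "turn": 0}, {"offset": [0, 0, 0], "turn": 0}, {"offset": [0, 0, 0], "turn": 0}, {"offset": [0, 0, 0], "turn": 0}, {"offset": [0, 0, 0], "turn": 0}, {"offset": [0, 0, 0], "turn": 0}], hand=-1)

```text
t: 21.3
eef_pos: [0.649, 0.0567, 0.2107]
ee_rot: [-3.142, -0.0, 2.998]
force: [-0.0, -0.2, 1.3]
width: 0.0268
```

```bash
python3 -c "
from h import *
to([.4838,.0793,.0525],yaw=np.pi-np.radians(8.2))"
```

```text
t 21.3 grasp [0.649  0.0567 0.0517] rot [-3.1415 -0.      2.9983] w 0.0268 F [-0.  -0.2  1.3]
[0.4838, 0.0793, 0.0525] -> [16.67 -0.12 -0.08]
turn -0.01
```

Emit:
send_rows(motion=[{"offset": [0, 0, -0.15], "turn": 0}, {"offset": [2, 0, -0.15], "turn": 0}, {"offset": [4.5, 0, -0.15], "turn": 0}, {"offset": [7, 0, -0.15], "turn": 0}, {"offset": [9.5, -0.1, -0.15], "turn": 0}, {"offset": [12, -0.1, -0.15], "turn": 0}, {"offset": [14.5, -0.1, -0.15], "turn": 0}, {"offset": [16.6, -0.1, -0.15], "turn": 0}])

```text
t: 22.1
eef_pos: [0.4833, 0.0794, 0.2122]
ee_rot: [3.142, -0.0, 2.998]
force: [-0.2, -0.2, 0.3]
width: 0.0269
```

Emit:
send_rows(motion=[{"offset": [0, 0, 0], "turn": 0}, {"offset": [0, 0, 0], "turn": 0}, {"offset": [0, 0, -4], "turn": 0}, {"offset": [0, 0, -8], "turn": 0}, {"offset": [0, 0, -11.5], "turn": 0}, {"offset": [0, 0, -11.5], "turn": 0}, {"offset": [0, 0, -11.5], "turn": 0}])

```text
t: 22.8
eef_pos: [0.4852, 0.0794, 0.3279]
ee_rot: [3.14, 0.002, 2.998]
force: [-0.3, -0.3, -0.4]
width: 0.0269
```

```bash
python3 -c "
from h import *
to([.516,-.1495,.17],[.516,-.1495,.06],yaw=np.pi-np.radians(8.2))"
```

```text
t 22.8 grasp [0.4855 0.0796 0.169 ] rot [3.1399e+00 1.8000e-03 2.9977e+00] w 0.0269 F [-0.3 -0.3 -0.4]
[0.516, -0.1495, 0.17] -> [ -6.3  -22.24  -0.13]
[0.516, -0.1495, 0.06] -> [ -6.28 -22.26  10.87]
turn -0.05
```

Emit:
send_rows(motion=[{"offset": [-6.3, -22.2, 0], "turn": 0}, {"offset": [-6.3, -22.2, 0], "turn": 0}, {"offset": [-6.3, -22.2, 0], "turn": 0}, {"offset": [-6.3, -22.2, 0], "turn": 0}, {"offset": [-6.3, -22.2, 0], "turn": 0}, {"offset": [-6.3, -22.2, 0], "turn": 0}, {"offset": [-6.3, -22.2, 0], "turn": 0}, {"offset": [-6.3, -22.2, 0], "turn": 0}])

```text
t: 23.6
eef_pos: [0.5151, -0.1489, 0.3262]
ee_rot: [-3.141, -0.002, 2.998]
force: [0.7, 0.8, -0.6]
width: 0.0269
```

```bash
python3 -c "
from h import *
to([.5162,-.1487,.17],[.5162,-.1487,.0605],yaw=np.pi-np.radians(8.2))"
```

```text
t 23.6 grasp [ 0.5148 -0.1489  0.1672] rot [-3.1415e+00 -1.8000e-03  2.9983e+00] w 0.0269 F [ 0.7  0.8 -0.6]
[0.5162, -0.1487, 0.17] -> [-0.14  0.04 -0.28]
[0.5162, -0.1487, 0.0605] -> [-0.16  0.04 10.67]
turn -0.01
```

Emit:
send_rows(motion=[{"offset": [-0.1, 0, 2], "turn": 0}, {"offset": [-0.1, 0, 4], "turn": 0}, {"offset": [-0.1, 0, 5], "turn": 0}, {"offset": [-0.1, 0, 6], "turn": 0}, {"offset": [-0.1, 0, 7], "turn": 0}, {"offset": [-0.1, 0, 7], "turn": 0}])

```text
t: 24.2
eef_pos: [0.5159, -0.1492, 0.2561]
ee_rot: [-3.141, -0.002, 2.999]
force: [0.4, -0.2, -1.1]
width: 0.0264
```

```bash
python3 -c "
from h import *
to([.5162,-.1487,.0605],yaw=np.pi-np.radians(8.2))
d=shot('scene'); c=d['frame'][140:230,320:440]; cv2.imwrite('pics/s4.png',cv2.resize(c,None,fx=5,fy=5,interpolation=cv2.INTER_CUBIC))"
```

```text
t 24.2 grasp [ 0.5156 -0.1492  0.0971] rot [-3.1414e+00 -1.8000e-03  2.9985e+00] w 0.0264 F [ 0.4 -0.2 -1.1]
[0.5162, -0.1487, 0.0605] -> [-0.06  0.06  3.66]
turn 0.0
```

View pics/s4.png

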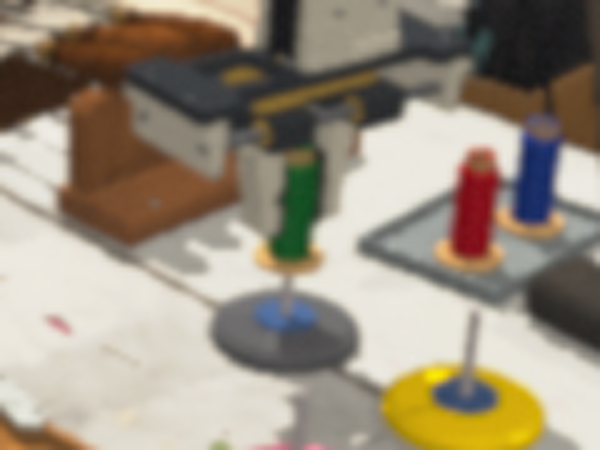

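The green spool (295,230) is threaded on the pin with no side force. I'll lower the rest of the way and release.

Emit:
send_rows(motion=[{"offset": [-0.1, 0.1, 1], "turn": 0}, {"offset": [-0.1, 0.1, 2], "turn": 0}, {"offset": [-0.1, 0.1, 3], "turn": 0}, {"offset": [-0.1, 0.1, 3.6], "turn": 0}, {"offset": [-0.1, 0.1, 3.6], "turn": 0}, {"offset": [-0.1, 0.1, 3.6], "turn": 0}])

```text
t: 24.85
eef_pos: [0.5174, -0.1487, 0.221]
ee_rot: [-3.141, -0.0, 2.998]
force: [0.0, -0.5, -0.4]
width: 0.0264
```

Emit:
send_rows(motion=[{"offset": [0, 0, 0], "turn": 0}, {"offset": [0, 0, 0], "turn": 0}, {"offset": [0, 0, 0], "turn": 0}, {"offset": [0, 0, 0], "turn": 0}, {"offset": [0, 0, 0], "turn": 0}, {"offset": [0, 0, 0], "turn": 0}], hand=0.4)

```text
t: 25.45
eef_pos: [0.5173, -0.1486, 0.2212]
ee_rot: [3.142, 0.0, 2.998]
force: [0.3, -0.0, 0.4]
width: 0.061
```

Emit:
send_rows(motion=[{"offset": [0, 0, -4], "turn": 0}, {"offset": [0, 0, -8], "turn": 0}, {"offset": [0, 0, -11], "turn": 0}, {"offset": [-2.7, -23.2, -11], "turn": 0}, {"offset": [-2.7, -23.2, -11], "turn": 0}, {"offset": [-2.7, -23.2, -11], "turn": 0}, {"offset": [-2.7, -23.2, -11], "turn": 0}, {"offset": [-2.7, -23.2, -11], "turn": 0}], hand=0.4)

```text
t: 26.25
eef_pos: [0.5104, -0.385, 0.331]
ee_rot: [-3.141, -0.0, 2.997]
force: [1.3, 0.1, -0.1]
width: 0.0616
```

```bash
python3 -c "
from h import *
to([.5116,-.3829,.17],[.5116,-.3829,.0497],yaw=np.pi-np.radians(8.2))
W=world(shot('top')); w=W[180:220,350:395].reshape(-1,3); w=w[(w[:,2]>.085)&(w[:,2]<.12)]; print(len(w),(w.min(0)+w.max(0))/2,w.max(0))"
```

```text
t 26.25 grasp [ 0.5103 -0.385   0.172 ] rot [-3.1414e+00 -1.0000e-04  2.9971e+00] w 0.0616 F [ 1.3  0.1 -0.1]
[0.5116, -0.3829, 0.17] -> [-0.1   0.23  0.2 ]
[0.5116, -0.3829, 0.0497] -> [-0.1   0.23 12.23]
turn -0.08
53 [ 0.51741503 -0.14730017  0.09067353] [ 0.5289076  -0.13589903  0.09623593]
```

Emit:
send_rows(motion=[{"offset": [-0.1, 0.2, 0], "turn": -0.1}, {"offset": [-0.1, 0.2, 5], "turn": -0.1}, {"offset": [-0.1, 0.2, 9], "turn": -0.1}, {"offset": [-0.1, 0.2, 11.5], "turn": -0.1}, {"offset": [-0.1, 0.2, 12.1], "turn": -0.1}, {"offset": [-0.1, 0.2, 12.1], "turn": -0.1}, {"offset": [-0.1, 0.2, 12.1], "turn": -0.1}], hand=0.25)

```text
t: 27.0
eef_pos: [0.5131, -0.3802, 0.2119]
ee_rot: [-3.141, 0.002, 3.001]
force: [-0.5, -0.5, 0.2]
width: 0.0549
```

```bash
python3 -c "
from h import *
to([.5116,-.3829,.0497],yaw=np.pi-np.radians(8.2))"
```

```text
t 27.0 grasp [ 0.5134 -0.3804  0.0529] rot [-3.1407e+00  2.1000e-03  3.0010e+00] w 0.0549 F [-0.5 -0.5  0.2]
[0.5116, -0.3829, 0.0497] -> [ 0.14 -0.28  0.32]
turn 0.15
```

Emit:
send_rows(motion=[{"offset": [0, 0, 0], "turn": 0}, {"offset": [0, 0, 0], "turn": 0}, {"offset": [0, 0, 0], "turn": 0}, {"offset": [0, 0, 0], "turn": 0}, {"offset": [0, 0, 0], "turn": 0}, {"offset": [0, 0, 0], "turn": 0}, {"offset": [0, 0, 0], "turn": 0}], hand=-1)

```text
t: 27.7
eef_pos: [0.5123, -0.3804, 0.2107]
ee_rot: [-3.141, 0.001, 3.0]
force: [-1.3, 1.6, 6.2]
width: 0.0269
```

```bash
python3 -c "
from h import *
to([.4838,.0795,.17],yaw=2.9985)"
```

```text
t 27.7 grasp [ 0.5124 -0.3804  0.0517] rot [-3.1413e+00  5.0000e-04  3.0002e+00] w 0.0269 F [-1.3  1.6  6.2]
[0.4838, 0.0795, 0.17] -> [  9.31  45.13 -11.85]
turn 0.1
```

Emit:
send_rows(motion=[{"offset": [0, 0, 0], "turn": 0.1}, {"offset": [0, 0, -4], "turn": 0.1}, {"offset": [0, 0, -8], "turn": 0.1}, {"offset": [0, 0, -12], "turn": 0.1}, {"offset": [0, 0, -12], "turn": 0.1}, {"offset": [0, 0, -12], "turn": 0.1}, {"offset": [0, 0, -12], "turn": 0.1}])

```text
t: 28.4
eef_pos: [0.5117, -0.38, 0.3288]
ee_rot: [3.141, -0.002, 2.998]
force: [0.5, -0.3, -1.7]
width: 0.0269
```

```bash
python3 -c "
from h import *
to([.4838,.0795,.17],yaw=2.9985)
d=shot('scene'); c=d['frame'][100:240,320:480]; cv2.imwrite('pics/s5.png',cv2.resize(c,None,fx=4,fy=4,interpolation=cv2.INTER_CUBIC))"
```

```text
t 28.4 grasp [ 0.5114 -0.3798  0.1698] rot [ 3.1406e+00 -2.0000e-03  2.9979e+00] w 0.0269 F [ 0.5 -0.3 -1.7]
[0.4838, 0.0795, 0.17] -> [9.310e+00 4.506e+01 4.000e-02]
turn -0.04
```

View pics/s5.png

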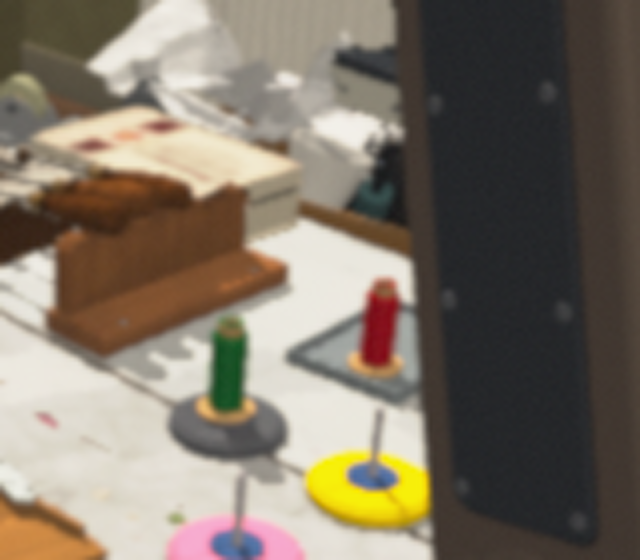

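Green sits down on the dark stand (228,370) and red still stands in the tray. Blue is hidden behind the arm. I'll carry it to the landing and check it there.

Emit:
send_rows(motion=[{"offset": [9.3, 45.1, -1], "turn": 0}, {"offset": [9.3, 45.1, -1], "turn": 0}, {"offset": [9.3, 45.1, -1], "turn": 0}, {"offset": [9.3, 45.1, -1], "turn": 0}, {"offset": [9.3, 45.1, -1], "turn": 0}, {"offset": [9.3, 45.1, -1], "turn": 0}, {"offset": [9.3, 45.1, -1], "turn": 0}, {"offset": [9.3, 45.1, -1], "turn": 0}])

```text
t: 29.25
eef_pos: [0.4874, 0.0207, 0.3379]
ee_rot: [-3.141, -0.002, 2.998]
force: [2.5, 0.8, -0.6]
width: 0.0265
```

```bash
python3 -c "
from h import *
to([.4838,.0795,.17],yaw=2.9985)"
```

```text
t 29.25 grasp [0.4871 0.0206 0.1789] rot [-3.1406e+00 -1.6000e-03  2.9982e+00] w 0.0265 F [ 2.5  0.8 -0.6]
[0.4838, 0.0795, 0.17] -> [1.17 5.78 0.88]
turn -0.02
```

Next, over to the landing, and down to just above its floor.

Emit:
send_rows(motion=[{"offset": [1.2, 5.8, 0], "turn": 0}, {"offset": [1.2, 5.8, 0], "turn": 0}, {"offset": [1.2, 5.8, 4], "turn": 0}, {"offset": [1.2, 5.8, 8], "turn": 0}, {"offset": [1.2, 5.8, 10], "turn": 0}, {"offset": [1.2, 5.8, 10], "turn": 0}, {"offset": [1.2, 5.8, 10], "turn": 0}])

```text
t: 29.95
eef_pos: [0.4847, 0.0778, 0.2386]
ee_rot: [-3.14, -0.001, 2.998]
force: [0.2, 0.2, -0.6]
width: 0.0269
```

```bash
python3 -c "
from h import *
to([.4838,.0795,.056],yaw=2.9985)
d=shot('scene'); c=d['frame'][165:255,275:365]; cv2.imwrite('pics/s6.png',cv2.resize(c,None,fx=6,fy=6,interpolation=cv2.INTER_CUBIC))"
```

```text
t 29.95 grasp [0.4845 0.0776 0.0796] rot [-3.1401e+00 -1.3000e-03  2.9982e+00] w 0.0269 F [ 0.2  0.2 -0.6]
[0.4838, 0.0795, 0.056] -> [0.09 0.19 2.36]
turn -0.01
```

View pics/s6.png

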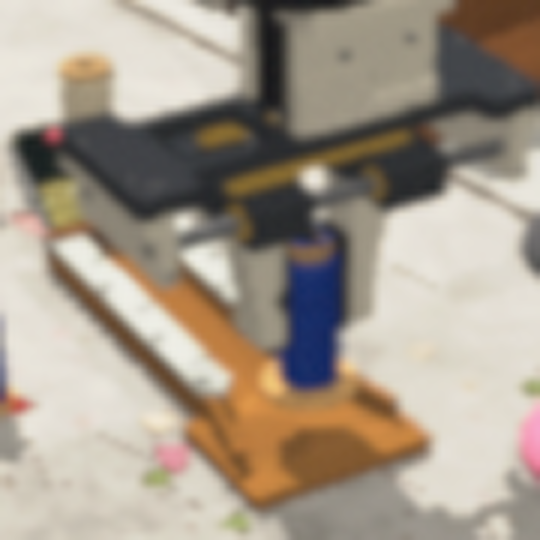

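Blue (310,330) is upright over the landing. I'll lower it and feel for the floor.

Emit:
send_rows(motion=[{"offset": [0.1, 0.2, 1], "turn": 0}, {"offset": [0.1, 0.2, 1.8], "turn": 0}, {"offset": [0.1, 0.2, 2.2], "turn": 0}, {"offset": [0.1, 0.2, 2.2], "turn": 0}, {"offset": [0.1, 0.2, 2.2], "turn": 0}])

```text
t: 30.5
eef_pos: [0.484, 0.0802, 0.2169]
ee_rot: [-3.141, -0.0, 2.998]
force: [-0.8, 0.1, -0.6]
width: 0.0267
```

Emit:
send_rows(motion=[{"offset": [0, 0, 0.1], "turn": 0}, {"offset": [0, 0, 0.1], "turn": 0}, {"offset": [0, 0, 0.1], "turn": 0}])

```text
t: 30.8
eef_pos: [0.484, 0.0802, 0.216]
ee_rot: [3.141, 0.0, 2.998]
force: [-0.1, -1.2, -0.7]
width: 0.0266
```

```bash
python3 -c "
from h import *
to([.4838,.0795,.056],[.5959,.0636,.056],yaw=2.9985)"
```

```text
t 30.8 grasp [0.484  0.0802 0.057 ] rot [3.1414e+00 2.0000e-04 2.9982e+00] w 0.0266 F [-0.1 -1.2 -0.7]
[0.4838, 0.0795, 0.056] -> [ 0.01 -0.07  0.1 ]
[0.5959, 0.0636, 0.056] -> [-11.31  -0.04   0.1 ]
turn -0.02
```

Emit:
send_rows(motion=[{"offset": [-0.6, -0.05, 0], "turn": 0}, {"offset": [-1.2, -0.05, 0], "turn": 0}, {"offset": [-1.8, -0.05, 0], "turn": 0}, {"offset": [-2.4, -0.05, 0], "turn": 0}, {"offset": [-3, -0.05, 0], "turn": 0}, {"offset": [-3, -0.05, 0], "turn": 0}])

```text
t: 31.4
eef_pos: [0.5144, 0.0753, 0.2158]
ee_rot: [3.142, 0.0, 2.998]
force: [-0.9, 0.8, -1.4]
width: 0.0271
```

```bash
python3 -c "
from h import *
to([.5959,.0636,.056],yaw=2.9985)"
```

```text
t 31.4 grasp [0.5144 0.0753 0.0568] rot [3.1415e+00 3.0000e-04 2.9978e+00] w 0.0271 F [-0.9  0.8 -1.4]
[0.5959, 0.0636, 0.056] -> [-8.23  0.01  0.08]
turn -0.04
```

Emit:
send_rows(motion=[{"offset": [-1.2, 0, 0], "turn": 0}, {"offset": [-2.6, 0, 0], "turn": 0}, {"offset": [-4, 0, 0], "turn": 0}, {"offset": [-5.4, 0, 0], "turn": 0}, {"offset": [-6.8, 0, 0], "turn": 0}, {"offset": [-8.2, 0, 0], "turn": 0}, {"offset": [-8.2, 0, 0.1], "turn": 0}, {"offset": [-8.2, 0, 0.1], "turn": 0}])

```text
t: 32.2
eef_pos: [0.5954, 0.0635, 0.2147]
ee_rot: [3.141, 0.0, 2.998]
force: [-0.7, 0.1, 0.8]
width: 0.0265
```

```bash
python3 -c "
from h import *
to([.5959,.0636,.056],yaw=2.9985)
d=shot('scene'); c=d['frame'][150:250,270:370]; cv2.imwrite('pics/s7.png',cv2.resize(c,None,fx=5,fy=5,interpolation=cv2.INTER_CUBIC))"
```

```text
t 32.2 grasp [0.5954 0.0635 0.0557] rot [3.1415e+00 5.0000e-04 2.9978e+00] w 0.0265 F [-0.7  0.1  0.8]
[0.5959, 0.0636, 0.056] -> [-0.04  0.01 -0.03]
turn -0.04
```

View pics/s7.png

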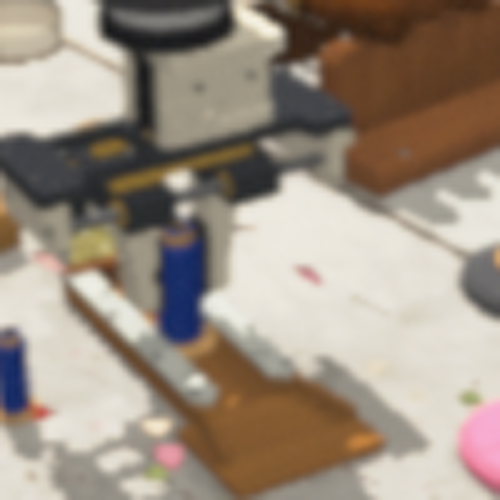

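Blue (182,285) is under the lips in the middle place. I'll release it and go for red.

Emit:
send_rows(motion=[{"offset": [0, 0, 0], "turn": 0}, {"offset": [0, 0, 0], "turn": 0}, {"offset": [0, 0, 0], "turn": 0}, {"offset": [0, 0, 0], "turn": 0}, {"offset": [0, 0, 0], "turn": 0}], hand=0.2)

```text
t: 32.75
eef_pos: [0.5946, 0.0637, 0.2149]
ee_rot: [3.142, 0.0, 2.998]
force: [-0.4, 0.5, 0.1]
width: 0.0523
```

Emit:
send_rows(motion=[{"offset": [0, 0, -4], "turn": 0}, {"offset": [0, 0, -8], "turn": 0}, {"offset": [0, 0, -12], "turn": 0}, {"offset": [3.7, -38.6, -12], "turn": 0}, {"offset": [3.7, -38.6, -12], "turn": 0}, {"offset": [3.7, -38.6, -12], "turn": 0}, {"offset": [3.7, -38.6, -12], "turn": 0}, {"offset": [3.7, -38.6, -12], "turn": 0}])

```text
t: 33.55
eef_pos: [0.5346, -0.1809, 0.3352]
ee_rot: [3.142, 0.001, 2.999]
force: [1.4, 0.4, 0.2]
width: 0.0527
```

```bash
python3 -c "
from h import *
to([.5057,-.3127,.17],[.5057,-.3127,.0502],yaw=2.9985)"
```

```text
t 33.55 grasp [ 0.5347 -0.1809  0.1762] rot [3.1415e+00 6.0000e-04 2.9989e+00] w 0.0527 F [1.4 0.4 0.2]
[0.5057, -0.3127, 0.17] -> [  1.   -13.46   0.62]
[0.5057, -0.3127, 0.0502] -> [  1.   -13.46  12.6 ]
turn 0.02
```

Emit:
send_rows(motion=[{"offset": [1, -13.5, 0], "turn": 0}, {"offset": [1, -13.5, 0], "turn": 0}, {"offset": [1, -13.5, 0], "turn": 0}, {"offset": [1, -13.5, 3], "turn": 0}, {"offset": [1, -13.5, 3], "turn": 0}, {"offset": [1, -13.5, 3], "turn": 0}], hand=0.4)

```text
t: 34.15
eef_pos: [0.5062, -0.3113, 0.3047]
ee_rot: [-3.142, -0.002, 2.998]
force: [-0.4, -0.9, 0.1]
width: 0.0618
```

```bash
python3 -c "
from h import *
to([.5057,-.3127,.17],[.5057,-.3127,.0502],yaw=2.9985)"
```

```text
t 34.15 grasp [ 0.5059 -0.3112  0.1457] rot [-3.1416e+00 -1.8000e-03  2.9983e+00] w 0.0618 F [-0.4 -0.9  0.1]
[0.5057, -0.3127, 0.17] -> [ 0.   -0.15 -2.43]
[0.5057, -0.3127, 0.0502] -> [-0.02 -0.15  9.55]
turn -0.01
```

Emit:
send_rows(motion=[{"offset": [0, -0.1, 4], "turn": 0}, {"offset": [0, -0.1, 7.5], "turn": 0}, {"offset": [0, -0.1, 9.5], "turn": 0}, {"offset": [0, -0.1, 9.5], "turn": 0}, {"offset": [0, -0.1, 9.5], "turn": 0}, {"offset": [0, -0.1, 9.5], "turn": 0}])

```text
t: 34.75
eef_pos: [0.5074, -0.3123, 0.212]
ee_rot: [-3.141, 0.003, 3.0]
force: [-0.5, -0.5, 0.0]
width: 0.0611
```

Emit:
send_rows(motion=[{"offset": [0, 0, 0], "turn": 0}, {"offset": [0, 0, 0], "turn": 0}, {"offset": [0, 0, 0], "turn": 0}, {"offset": [0, 0, 0], "turn": 0}, {"offset": [0, 0, 0], "turn": 0}, {"offset": [0, 0, 0], "turn": 0}, {"offset": [0, 0, 0], "turn": 0}, {"offset": [0, 0, 0], "turn": 0}], hand=-1)

```text
t: 35.55
eef_pos: [0.5062, -0.3125, 0.2099]
ee_rot: [-3.141, 0.0, 2.998]
force: [1.1, 0.3, 1.9]
width: 0.0262
```

Emit:
send_rows(motion=[{"offset": [0, 0, 0], "turn": 0}, {"offset": [0, 0, -4], "turn": 0}, {"offset": [0, 0, -8], "turn": 0}, {"offset": [0, 0, -12], "turn": 0}, {"offset": [0, 0, -12], "turn": 0}, {"offset": [0, 0, -12], "turn": 0}, {"offset": [0, 0, -12], "turn": 0}])

```text
t: 36.25
eef_pos: [0.5057, -0.3122, 0.3287]
ee_rot: [3.141, -0.002, 2.998]
force: [-0.4, 0.8, 0.0]
width: 0.0266
```

```bash
python3 -c "
from h import *
to([.4838,.0795,.17],yaw=2.9985)"
```

```text
t 36.25 grasp [ 0.5054 -0.312   0.1697] rot [ 3.1409e+00 -1.7000e-03  2.9980e+00] w 0.0266 F [-0.4  0.8  0. ]
[0.4838, 0.0795, 0.17] -> [7.740e+00 3.844e+01 1.000e-02]
turn -0.03
```

Emit:
send_rows(motion=[{"offset": [7.7, 38.4, -1], "turn": 0}, {"offset": [7.7, 38.4, -1], "turn": 0}, {"offset": [7.7, 38.4, -1], "turn": 0}, {"offset": [7.7, 38.4, -1], "turn": 0}, {"offset": [7.7, 38.4, -1], "turn": 0}, {"offset": [7.7, 38.4, -1], "turn": 0}, {"offset": [7.7, 38.4, -1], "turn": 0}, {"offset": [7.7, 38.4, -1], "turn": 0}])

```text
t: 37.05
eef_pos: [0.484, 0.0809, 0.3387]
ee_rot: [-3.14, -0.002, 2.999]
force: [1.6, 0.6, -0.6]
width: 0.0271
```

Emit:
send_rows(motion=[{"offset": [0, 0, 0], "turn": 0}, {"offset": [0, 0, 0], "turn": 0}, {"offset": [0, 0, 0], "turn": 0}])

```text
t: 37.35
eef_pos: [0.4846, 0.0781, 0.3389]
ee_rot: [-3.14, -0.002, 2.998]
force: [0.9, -0.4, -1.1]
width: 0.0269
```

```bash
python3 -c "
from h import *
to([.4838,.0795,.08],yaw=2.9985)"
```

```text
t 37.35 grasp [0.4843 0.078  0.1799] rot [-3.1403e+00 -1.8000e-03  2.9980e+00] w 0.0269 F [ 0.9 -0.4 -1.1]
[0.4838, 0.0795, 0.08] -> [0.05 0.16 9.99]
turn -0.03
```

Emit:
send_rows(motion=[{"offset": [0.1, 0.1, 4], "turn": 0}, {"offset": [0.1, 0.1, 8], "turn": 0}, {"offset": [0.1, 0.1, 11], "turn": 0}, {"offset": [0.1, 0.1, 12.1], "turn": 0}, {"offset": [0.1, 0.1, 12.1], "turn": 0}, {"offset": [0.1, 0.1, 12.1], "turn": 0}, {"offset": [0.1, 0.1, 12.1], "turn": 0}])

```text
t: 38.05
eef_pos: [0.4847, 0.0799, 0.2204]
ee_rot: [3.14, 0.002, 2.998]
force: [-0.5, 0.3, 0.1]
width: 0.0269
```

```bash
python3 -c "
from h import *
to([.4838,.0795,.0562],[.5413,.0711,.0562],yaw=2.9985)"
```

```text
t 38.05 grasp [0.4851 0.0801 0.0614] rot [3.1400e+00 2.2000e-03 2.9981e+00] w 0.0269 F [-0.5  0.3  0.1]
[0.4838, 0.0795, 0.0562] -> [ 0.12 -0.07  0.51]
[0.5413, 0.0711, 0.0562] -> [-5.69 -0.08  0.53]
turn -0.03
```

Emit:
send_rows(motion=[{"offset": [0.1, 0, 0.3], "turn": 0}, {"offset": [0.1, 0, 0.3], "turn": 0}, {"offset": [0.1, 0, 0.3], "turn": 0}, {"offset": [0.1, 0, 0.3], "turn": 0}])

```text
t: 38.45
eef_pos: [0.483, 0.08, 0.2161]
ee_rot: [3.141, 0.0, 2.998]
force: [0.3, 0.7, -0.1]
width: 0.0266
```

```bash
python3 -c "
from h import *
to([.4838,.0795,.0562],[.5413,.0711,.0562],yaw=2.9985)"
```

```text
t 38.45 grasp [0.4831 0.08   0.0571] rot [3.1413e+00 4.0000e-04 2.9984e+00] w 0.0266 F [ 0.3  0.7 -0.1]
[0.4838, 0.0795, 0.0562] -> [-0.08 -0.04  0.09]
[0.5413, 0.0711, 0.0562] -> [-5.89 -0.05  0.1 ]
turn -0.0
```

Emit:
send_rows(motion=[{"offset": [0, -0.05, 0.05], "turn": 0}, {"offset": [-0.8, -0.05, 0.05], "turn": 0}, {"offset": [-1.6, -0.05, 0.05], "turn": 0}, {"offset": [-2.4, -0.05, 0.05], "turn": 0}, {"offset": [-3.2, -0.05, 0.05], "turn": 0}, {"offset": [-3.2, -0.05, 0.05], "turn": 0}])

```text
t: 39.05
eef_pos: [0.5159, 0.0748, 0.2152]
ee_rot: [-3.142, 0.0, 2.998]
force: [-0.5, -0.1, -1.0]
width: 0.0269
```

```bash
python3 -c "
from h import *
to([.5413,.0711,.0562],yaw=2.9985)"
```

```text
t 39.05 grasp [0.5159 0.0748 0.0562] rot [-3.1416e+00  3.0000e-04  2.9977e+00] w 0.0269 F [-0.5 -0.1 -1. ]
[0.5413, 0.0711, 0.0562] -> [-2.56  0.    0.  ]
turn -0.05
```

Emit:
send_rows(motion=[{"offset": [-0.8, 0, 0], "turn": 0}, {"offset": [-1.7, 0, 0], "turn": 0}, {"offset": [-2.6, 0, 0], "turn": 0}, {"offset": [-2.6, 0, 0.05], "turn": 0}, {"offset": [-2.6, 0, 0.1], "turn": 0}, {"offset": [-2.6, 0, 0.1], "turn": 0}])

```text
t: 39.65
eef_pos: [0.54, 0.071, 0.2141]
ee_rot: [-3.141, -0.001, 2.998]
force: [-0.5, 0.1, -0.0]
width: 0.0266
```

Emit:
send_rows(motion=[{"offset": [0, 0, 0], "turn": 0}, {"offset": [0, 0, 0], "turn": 0}, {"offset": [0, 0, 0], "turn": 0}, {"offset": [0, 0, 0], "turn": 0}, {"offset": [0, 0, 0], "turn": 0}, {"offset": [0, 0, 0], "turn": 0}], hand=0.3)

```text
t: 40.25
eef_pos: [0.5403, 0.0712, 0.2144]
ee_rot: [3.142, 0.0, 2.998]
force: [-0.2, -0.1, 1.1]
width: 0.0565
```

Emit:
send_rows(motion=[{"offset": [0, 0, -4], "turn": 0}, {"offset": [0, 0, -9], "turn": 0}, {"offset": [0, 0, -14], "turn": 0}, {"offset": [0, 0, -18], "turn": 0}, {"offset": [0, -25, -18], "turn": 0}, {"offset": [0, -25, -18], "turn": 0}, {"offset": [0, -25, -18], "turn": 0}, {"offset": [0, -25, -18], "turn": 0}])

```text
t: 41.05
eef_pos: [0.511, -0.1284, 0.3948]
ee_rot: [3.141, 0.001, 2.999]
force: [0.9, -0.2, 0.3]
width: 0.0568
```

Emit:
send_rows(motion=[{"offset": [3, -32, 0], "turn": 0}, {"offset": [3, -32, 0], "turn": 0}, {"offset": [3, -32, 0], "turn": 0}, {"offset": [3, -32, 0], "turn": 0}, {"offset": [3, -32, 0], "turn": 0}, {"offset": [3, -32, 0], "turn": 0}, {"offset": [3, -32, 0], "turn": 0}, {"offset": [3, -32, 0], "turn": 0}])

```text
t: 41.85
eef_pos: [0.4351, -0.442, 0.3935]
ee_rot: [3.141, -0.001, 2.995]
force: [0.0, 0.6, -1.5]
width: 0.0572
```

```bash
python3 - <<'E'
from h import *
to()
W0=world(np.load('pics/top_start.npz')); d=shot('top'); W=world(d)
cv2.imwrite('pics/t8.png',cv2.resize(d['frame'][90:265,170:480],None,fx=2.5,fy=2.5,interpolation=cv2.INTER_CUBIC))
def c(W,u0,u1,v0,v1,a,b):
    w=W[v0:v1,u0:u1].reshape(-1,3); w=w[(w[:,2]>a)&(w[:,2]<b)]; return len(w),((w.min(0)+w.max(0))/2).round(4) if len(w) else None
for n,*r in(('red',290,311,183,201,.074,.1),('blue',292,313,165,182,.074,.1),('jar',155,205,120,175,.06,.085),('pinbox',205,255,135,170,.02,.04),('stand',355,395,180,220,.08,.12),('bare',185,232,182,225,.066,.1)): print(n,c(W0,*r),c(W,*r))
E
```

```text
t 41.85 grasp [ 0.4349 -0.4419  0.2345] rot [ 3.1414e+00 -1.3000e-03  2.9945e+00] w 0.0572 F [ 0.   0.6 -1.5]
red (67, array([0.5413, 0.0706, 0.0811])) (61, array([0.5397, 0.0705, 0.0806]))
blue (65, array([0.5964, 0.0634, 0.0808])) (63, array([0.5934, 0.0636, 0.0808]))
jar (163, array([0.6899, 0.4187, 0.0679])) (159, array([0.6898, 0.4183, 0.0682]))
pinbox (636, array([0.6796, 0.2877, 0.0295])) (634, array([0.6801, 0.2877, 0.0292]))
stand (31, array([ 0.5158, -0.1485,  0.0879])) (72, array([ 0.519 , -0.1481,  0.0879]))
bare (0, None) (39, array([0.528 , 0.3467, 0.0747]))
```

View pics/t8.png

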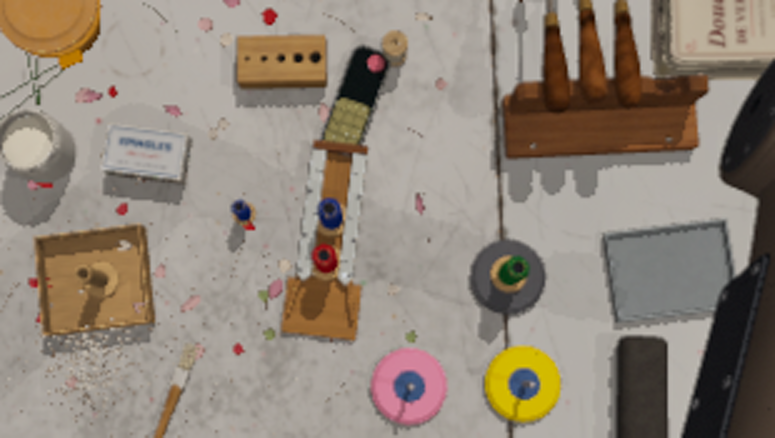

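Everything is in place, so I'm handing the job in.

```bash
python3 -c "
from station import *
print(job_done())"
```

```text
the job is handed in; nothing more can be done
None
```

The job is finished and was handed in at about 42 s of the 134 s allowed; the hand-in gave no verdict.

**What I did:** I dropped the bare spool in the cardboard box. I slid red and then blue out of the rail and stood both in the grey tray. I fitted the green spool on the dark stand's pin, then slid blue and red back into the middle and front places.

**Last checks (top camera, against the start picture):**

| Item | Result |
|---|---|
| Red spool | about 2 mm from its start place, upright |
| Blue spool | about 3 mm from its start place, upright |
| Green spool | about 2–3 mm off the pin axis, top at the height expected when it is down on the felt |
| Bare spool | standing in the cardboard box |
| Paste jar and pin box | moved less than 1 mm, within the measuring noise |
| Look-alikes | not touched |
| Gripper | open and clear of everything |

**Anomaly:** when I gripped blue in the tray the second time, the upward force read about 6 N for a moment. It was gone after the lift and had no visible effect. No check failed.

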